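Pack pillar candles into a half-filled flapped crate and clear the wax offcuts

ROBOT

A 7-joint arm with a two-finger parallel gripper is mounted at the origin on the work surface. World frame = base frame: x ahead of the robot, y to its left, z up, the work surface at z = 0. Lengths are in m, angles in rad, forces in N, time in s.
With the tool pointing down it reaches from about 0.425 to 0.925 m from the base axis. Payload 6.8 kg.
Tool frame: the origin (TCP) lies at the very end of the fingers, on their centre line; the grasp point (between the pads) lies 19 mm behind it; z points along the fingers, y is the line along which they close (so a half turn about z gives the same grasp; the last joint's range is limited). The gripper opens to 85 mm and grips with 20 to 120 N. Pads are 22 mm wide; open, the fingers measure 114 mm over their backs; the gripper's body (76 mm by 85 mm) begins 54 mm behind the grasp point. The pads swing forward as they close: fully open they stand 13 mm farther back than shut.
Start: joints at [1.211, 0.477, 0.022, 1.555, -0.011, 1.109, -0.083], TCP at [0.168, -0.654, 0.231] pointing down, gripper open.
Joint ranges: [-2.96, 2.96], [-0.34, 2.1], [-1.41, 1.46], [0.24, 2.44], [-1.37, 4.51], [0.17, 1.92], [-2.96, 2.96]. Speed limits (rad/s): [2.39, 2.39, 3.14, 3.14, 3.14, 3.14, 3.14].

INTERFACE

Orientations are given as a rotation vector (axis times angle).
In Python, from bench import get_obs, viewer, r gives the robot as it stands. The module is installed in compiled form; this text tells all that it offers.
- The arm moves only by the tool play_rows, never from a script. Its argument "commands" is a list that holds one entry, the list of rows, each a list of 5 numbers: the gripper's target within -1 to 1 (shut at 1, half-way at 0, fully open at -1), then the shift along the tool's x, y, z scaled (see below), then the turn about the tool's z scaled (see below). A call has 1 to 12 rows; each row is the pose to reach, as a shift and turn from the pose commanded when the call began, along the tool's axes at that moment; what a row does not reach only later rows make up. The controller multiplies each number of a shift by 0.2 m and each number of a turn by pi/2 rad. A row lasts 1/12 s, in which the tool goes at most 41.7 mm and 7.16 degrees, less where a joint would pass 70% of its speed; a pose out of reach is approached as far as the arm can. A call with a number of a shift or a turn outside -1 to 1 is refused whole. A call with a gripper value outside its range is refused whole. The fingers move at their own pace and stop on an object; "grip_force" is the grip in N (left out, the last holds). Time passes only in rows, so rows that repeat a pose let the fingers close. It gives the time, the measured TCP pose, the force, the opening and the grip force at its end, in the units of the state.
- get_obs(): the state, without advancing time (a new reading comes with each control period).
- viewer.grab_frame(name): name is "scene" or "top"; returns a dict with "pixels" (400x640x3 uint8, red, green, blue), "fovy" (degrees; the focal length in pixels is half the picture's height over the tangent of half this angle, whatever the lens; pixels are square), "cx", "cy" (the principal point, pixels), "world_to_cam" (4x4, takes a point from world to camera coordinates). Camera axes: x right, y up, looking along -z (the intrinsics and any distortion apply to the point x, -y, -z); pixel columns grow to the right and rows downward; lengths in m; the calibration is good to about 2 mm. A picture is of the moment at which its call begins. There is no depth.
- r.hand_in(): hands the job in; it is judged then, once.
Trained networks look in a picture, given as the dict that the camera call returned (one of the last four; its "shot" number tells which), for a name from the list of things; names that differ only in an ending like _2 or _b are one class to them, and where a whole thing is asked for, a point or a joint stands for the part that bears it (a point fixed in the world has none). Each returns a list of dicts, best first, with "score" (0 to 1); they miss things now and then, are a little off and sometimes report something else, mostly with a low value. They report only what shows in the picture. A call takes as long as a camera call.
- viewer.trace(picture, thing): "pixels" (400x640 bool, what is visible of it) and "rect" ([left, top, right, bottom] in pixels, round what is visible of it).
The state is a dict: "clock": time; "joints": joint angles; "qvel": joint speeds; "tau": joint torques, N m; "tcp_pos": TCP position; "orientation": TCP orientation; "contact_force": force on the tool from outside, world axes, zero at the start; "moment": the same for the moment, N m; "grip_width": finger opening in m; "gripper_force": force on a finger pad.
Only numpy, scipy, OpenCV 4.12 (cv2) and the standard library are available. Lean on these libraries where they do the work, as an engineer would, in place of code of your own. Each camera call takes 0.05 s, during which the arm holds its last target. There are 200 camera calls.

TASK

Pack every tall chequered candle on the trimming board into the crate, one to an empty cell, standing upright right down on the cell's floor. Short candles hidden under some of the blue spring flaps already fill those cells, so feel which flaps swing down freely, and do not drop or ram the candles. Also clear all the waste wax blocks away into the pink scrap tub, and leave the big multicoloured candle, the pot and the mould tube where they are.

Things in the scene. Friction and masses are not known exactly. Their poses are not given: they have to be found in the camera images.
- crate: plywood packing crate, fixed, 190 (x) x 250 (y) x 90 mm high, origin under its centre, z up. Floor 6 mm thick. Six cells, 2 along x by 3 along y, pitch 88 mm in x, 79 mm in y, each 74 (x) x 66 (y) mm inside and covered by a blue spring flap. Two or three cells, differing from start to start, already hold a short candle (54 mm diameter, 70 mm high), out of sight under the flap
- cell0 (a point): middle of the mouth of a crate cell, level with the crate's top, 90 mm above the bench; axes as the crate's (cell at -x, y offset -79 mm in the crate). Its blue flap, 4 mm thick, 71 mm long, lies 1 mm below the crate's top, is hinged along the cell's +x edge, and its -x edge swings down when pushed; a spring shuts it; all six flaps are alike
- cell1 (a point): middle of the mouth of a crate cell, level with the crate's top, 90 mm above the bench; axes as the crate's (cell at -x, y offset 0 mm in the crate). In an empty cell the flap gives freely: 0.5 N at its middle, to 5 N close to the hinge; over a short candle it stops after 8 mm at its free edge; all six flaps are alike
- cell2 (a point): middle of the mouth of a crate cell, level with the crate's top, 90 mm above the bench; axes as the crate's (cell at -x, y offset 79 mm in the crate). The open flap hangs at the cell's +x side beside the candle: lower a candle about 3 mm to the -x side of this point (play 6 mm each way); all six flaps are alike
- cell3 (a point): middle of the mouth of a crate cell, level with the crate's top, 90 mm above the bench; axes as the crate's (cell at +x, y offset -79 mm in the crate). Its blue flap, 4 mm thick, 71 mm long, lies 1 mm below the crate's top, is hinged along the cell's +x edge, and its -x edge swings down when pushed; a spring shuts it; all six flaps are alike
- cell4 (a point): middle of the mouth of a crate cell, level with the crate's top, 90 mm above the bench; axes as the crate's (cell at +x, y offset 0 mm in the crate). In an empty cell the flap gives freely: 0.5 N at its middle, to 5 N close to the hinge; over a short candle it stops after 8 mm at its free edge; all six flaps are alike
- cell5 (a point): middle of the mouth of a crate cell, level with the crate's top, 90 mm above the bench; axes as the crate's (cell at +x, y offset 79 mm in the crate). The open flap hangs at the cell's +x side beside the candle: lower a candle about 3 mm to the -x side of this point (play 6 mm each way); all six flaps are alike
- candle0_mid (a point): centre of a tall red and white chequered pillar candle, 54 mm diameter, 130 mm high (65 mm above and below this point), about 0.27 kg, z along its axis; the short wick is only for looks. Standing on the cell floor it sticks out 46 mm above the crate. May be absent
- candle1_mid (a point): centre of a tall red and white chequered pillar candle, 54 mm diameter, 130 mm high (65 mm above and below this point), about 0.27 kg, z along its axis; the short wick is only for looks. Standing on the cell floor it sticks out 46 mm above the crate. May be absent
- candle2_mid (a point): centre of a tall red and white chequered pillar candle, 54 mm diameter, 130 mm high (65 mm above and below this point), about 0.27 kg, z along its axis; the short wick is only for looks. Standing on the cell floor it sticks out 46 mm above the crate. May be absent
- offcut0_mid (a point): centre of a red and white block of waste wax, 66 mm (x) x 36 mm (y) x 34 mm high (its top step covers the -x two thirds, the +x end is 24 mm high), about 70 g; 17 mm above its underside. May be absent
- offcut1_mid (a point): centre of a red and white block of waste wax, 66 mm (x) x 36 mm (y) x 34 mm high (its top step covers the -x two thirds, the +x end is 24 mm high), about 70 g; 17 mm above its underside. May be absent
- offcut2_mid (a point): centre of a red and white block of waste wax, 66 mm (x) x 36 mm (y) x 34 mm high (its top step covers the -x two thirds, the +x end is 24 mm high), about 70 g; 17 mm above its underside. May be absent
- offcut3_mid (a point): centre of a red and white block of waste wax, 66 mm (x) x 36 mm (y) x 34 mm high (its top step covers the -x two thirds, the +x end is 24 mm high), about 70 g; 17 mm above its underside. May be absent
- board: wooden trimming board, fixed, 260 (x) x 215 (y) x 12 mm thick, origin under its centre; candles and offcuts start on it
- tub: pink open scrap tub, fixed, 190 (x) x 140 (y) x 70 mm high, walls and floor 5 mm, origin under its centre
- big_candle_mid (a point): bystander: centre of a multicoloured pillar candle, 90 mm diameter, 95 mm high
- pot_mid (a point): bystander: steel pot, 110 mm wide without its handles, 85 mm high; this point lies 40 mm above its underside
- mould_mid (a point): bystander: centre of an upright aluminium mould tube, 70 mm diameter, 85 mm high

How it is judged:
By the outcome, as a careful person would: the job done as asked, in the order asked, and still so for the second after the job is handed in, with the robot touching nothing.
Of candle0, candle1, candle2 only 2 to 3 are there at a start; the rules pass over those that are not, and their reading is None.
Of offcut0, offcut1, offcut2, offcut3 only 3 to 4 are there at a start; the rules pass over those that are not, and their reading is None.
Of packed0, packed1, packed2, packed3, packed4, packed5 only 2 to 3 are there at a start; the rules pass over those that are not, and their reading is None.
At some moment in a run one of offcut0, offcut1, offcut2, offcut3 may be knocked a few centimetres aside while the robot is not near it.
It also fails if it takes over 210 s, if anything falls off the work surface, if the arm or the gripper's body presses on something with over 40 N, if the wrist force passes 120 N, or if a joint passes its speed limit or range.

## Working session

There is one attempt and no reset: what is moved stays moved. The work goes in short steps, Python scripts to look and compute and a tool call to move; the robot and the scene stay as the last step left them, time stands still between calls to the robot, and variables do not carry over. Pictures are saved under pics/ and viewed, at most 14 in all, crops included, and the job is handed in when it is done.

Besides the shell and the picture viewer there is one more tool, called in YAML: its name, and indented under it one key for each argument. play_rows: Moves the arm, as the interface text tells. Shifts and turns lie within -1 to 1; 1 stands for 0.2 m of shift or pi/2 rad of turn. Its arguments: {"type":"object","properties":{"commands":{"type":"array","items":{"type":"array","items":{"type":"array","items":{"type":"number","minimum":-1,"maximum":1}}}},"grip_force":{"type":"number"}},"required":["commands"]}

```bash
mkdir -p pics
cat > h.py <<'E'
import numpy as np, cv2
from bench import get_obs, viewer, r
from scipy.spatial.transform import Rotation as R
def px(f,P):
    P=np.atleast_2d(P); c=(f["world_to_cam"]@np.c_[P,np.ones(len(P))].T).T
    F=200/np.tan(np.radians(f["fovy"])/2)
    return np.c_[f["cx"]+F*c[:,0]/-c[:,2], f["cy"]-F*c[:,1]/-c[:,2]]
def ray(f,u,v,z):
    F=200/np.tan(np.radians(f["fovy"])/2); T=np.linalg.inv(f["world_to_cam"])
    d=T[:3,:3]@np.array([(u-f["cx"])/F,-(v-f["cy"])/F,-1]); o=T[:3,3]
    return o+d*(z-o[2])/d[2]
E
python3 - <<'E'
from h import *
o=get_obs(); print({k:np.round(v,3) for k,v in o.items()}); print(R.from_rotvec(o["orientation"]).as_matrix().round(3))
for n in ["top","scene"]:
    f=viewer.grab_frame(n); print(n,f.keys(),f["fovy"],f["cx"],f["cy"],np.linalg.inv(f["world_to_cam"]).round(3).tolist())
    cv2.imwrite(f"pics/{n}0.png",f["pixels"][:,:,::-1])
    for t in ["crate","board","tub","candle0_mid","offcut0_mid","big_candle_mid","pot_mid","mould_mid"]:
        for d in viewer.trace(f,t): print(t,round(d["score"],2),np.round(d["rect"]),d["pixels"].sum())
E
```

```text
{'clock': np.float64(0.0), 'joints': array([ 1.211,  0.478,  0.022,  1.556, -0.011,  1.109, -0.083]), 'qvel': array([ 0.001, -0.   , -0.   ,  0.001,  0.002,  0.001,  0.001]), 'tau': array([ 1.0000e-03, -5.9644e+01,  1.6080e+00, -2.8119e+01,  1.2000e-02,
        9.0000e-03, -0.0000e+00]), 'tcp_pos': array([ 0.168, -0.653,  0.23 ]), 'orientation': array([-3.115e+00, -3.940e-01,  1.000e-03]), 'contact_force': array([ 1.124, -0.163, -0.234]), 'moment': array([ 0.02 , -0.029,  0.027]), 'gripper_force': np.float64(0.0), 'grip_width': np.float64(0.085)}
[[ 0.968  0.249 -0.001]
 [ 0.249 -0.968  0.002]
 [-0.    -0.002 -1.   ]]
top dict_keys(['pixels', 'fovy', 'cx', 'cy', 'world_to_cam', 'shot']) 45.153694031091725 323.39351138465133 199.0907236272387 [[-0.005, 0.999, -0.037, 0.572], [-1.0, -0.006, -0.016, -0.077], [-0.016, 0.037, 0.999, 1.216], [0.0, 0.0, 0.0, 1.0]]
crate 0.81 [159. 187. 274. 276.] 8986
board 0.73 [319. 173. 411. 280.] 5271
board 0.38 [160. 187. 274. 277.] 8906
tub 0.69 [440. 206. 510. 286.] 5281
tub 0.36 [156. 188. 282. 279.] 8956
candle0_mid 0.95 [385. 250. 414. 277.] 666
c
[... 249 characters left out ...]
1.] 2213
mould_mid 0.86 [367. 114. 401. 151.] 560
mould_mid 0.33 [306. 104. 349. 150.] 1390
mould_mid 0.28 [438. 204. 513. 286.] 5279
scene dict_keys(['pixels', 'fovy', 'cx', 'cy', 'world_to_cam', 'shot']) 56.259374340165344 314.72158153751593 199.7509490543277 [[-0.879, -0.251, 0.405, 1.062], [0.476, -0.502, 0.722, 0.743], [0.022, 0.828, 0.56, 0.695], [0.0, 0.0, 0.0, 1.0]]
crate 0.75 [333. 206. 449. 308.] 7867
board 0.66 [267. 176. 364. 226.] 1471
tub 0.8 [267. 136. 322. 170.] 1282
candle0_mid 0.73 [316. 140. 336. 181.] 633
offcut0_mid 0.85 [289. 201. 310. 222.] 311
big_candle_mid 0.78 [238. 197. 276. 245.] 1412
pot_mid 0.21 [317. 140. 340. 182.] 610
mould_mid 0.67 [232. 179. 256. 214.] 452
```

View pics/top0.png

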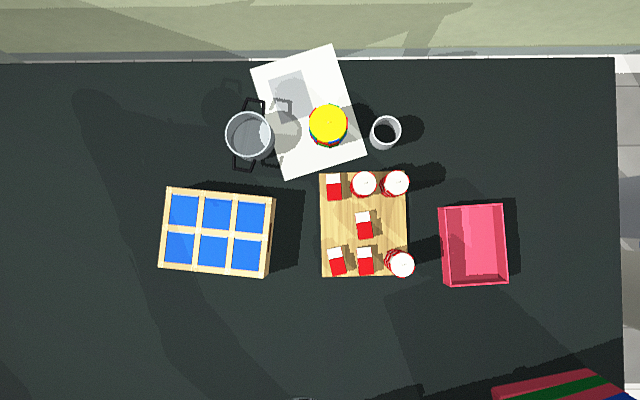

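View pics/scene0.png

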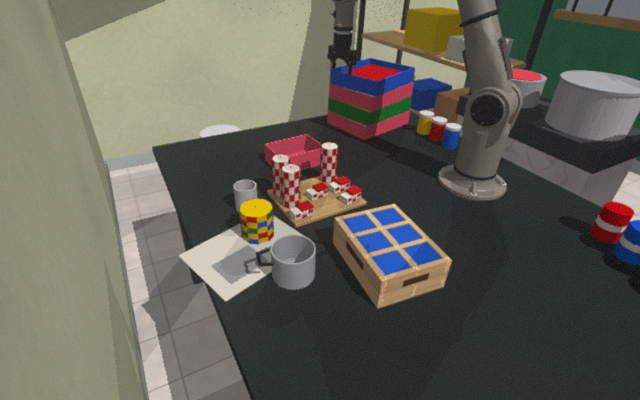

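```bash
cat > m.py <<'E'
from h import *
f=viewer.grab_frame("top"); im=f["pixels"]; hsv=cv2.cvtColor(im,cv2.COLOR_RGB2HSV)
b=((hsv[...,0]>95)&(hsv[...,0]<125)&(hsv[...,1]>120)&(hsv[...,2]>80)).astype(np.uint8)
n,l,s,c=cv2.connectedComponentsWithStats(b)
C=[]
for i in range(1,n):
    if s[i,4]>300 and s[i,0]<300: C.append(ray(f,*c[i],0.089)[:2])
C=np.array(C); print("flaps",C.round(4).tolist())
# order: by x then y
C=C[np.argsort(C[:,0])]; C=np.vstack([C[:3][np.argsort(C[:3,1])],C[3:][np.argsort(C[3:,1])]])
M=np.array([[sx*.044,y] for sx in(-1,1) for y in(-.079,0,.079)])
m=C.mean(0); H=M.T@(C-m); U,S,V=np.linalg.svd(H); Rm=(U@V).T
print("crate",m.round(4),"yaw",np.degrees(np.arctan2(Rm[1,0],Rm[0,0])).round(2),"scale",(S.sum()/(M**2).sum()).round(4))
print("res mm",((C-m-M@Rm.T)*1e3).round(1).tolist()); print("cells",(m+M@Rm.T).round(4).tolist())
for nm in ["board","tub"]:
    d=viewer.trace(f,nm)[0]; q=cv2.minAreaRect(np.argwhere(d["pixels"])[:,::-1].astype(np.float32)); z=.012 if nm=="board" else .07
    print(nm,[ray(f,*p,z)[:2].round(3).tolist() for p in cv2.boxPoints(q)])
big=cv2.resize(im[160:290,310:420],None,fx=5.4,fy=4.6*5.4/4.6,interpolation=cv2.INTER_CUBIC)[:600]
cv2.imwrite("pics/b1.png",big[:,:,::-1])
g=viewer.grab_frame("scene"); cv2.imwrite("pics/s1.png",cv2.resize(g["pixels"][130:310,230:460],None,fx=3.3,fy=3.3,interpolation=cv2.INTER_CUBIC)[:,:,::-1])
E
python3 m.py
```

```text
flaps [[0.5888, 0.2713], [0.5802, 0.1929], [0.5717, 0.1145], [0.5012, 0.2809], [0.4927, 0.2024], [0.484, 0.124]]
crate [0.5364 0.1977] yaw -6.25 scale 0.9995
res mm [[-0.1, 0.0], [0.0, -0.0], [-0.1, -0.1], [0.1, 0.1], [-0.0, 0.0], [0.1, -0.1]]
cells [[0.4841, 0.1239], [0.4927, 0.2025], [0.5013, 0.281], [0.5716, 0.1144], [0.5802, 0.1929], [0.5888, 0.2714]]
board [[0.679, -0.044], [0.685, -0.261], [0.428, -0.266], [0.421, -0.051]]
tub [[0.592, -0.328], [0.604, -0.483], [0.413, -0.494], [0.402, -0.34]]
```

View pics/b1.png

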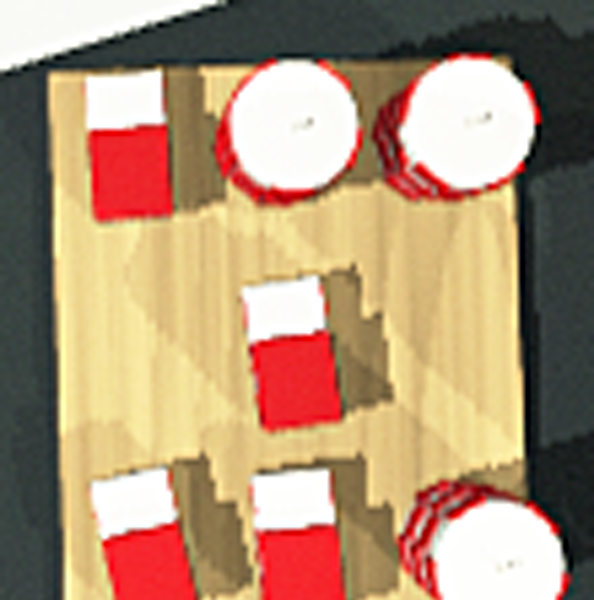

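View pics/s1.png

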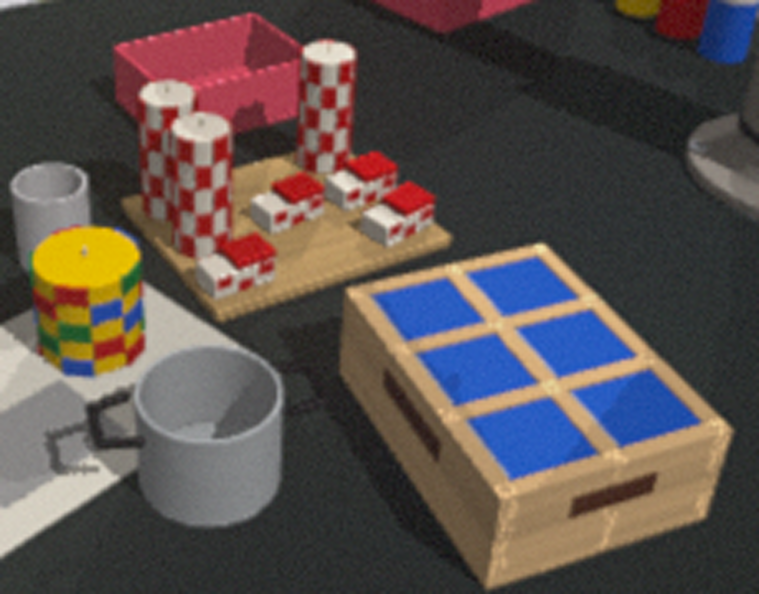

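```bash
cat > obj.py <<'E'
from h import *
f=viewer.grab_frame("top"); im=f["pixels"]; hsv=cv2.cvtColor(im,cv2.COLOR_RGB2HSV)
w=((hsv[...,1]<40)&(hsv[...,2]>200)).astype(np.uint8)
rd=(((hsv[...,0]<8)|(hsv[...,0]>174))&(hsv[...,1]>150)&(hsv[...,2]>120)).astype(np.uint8)
def comps(m,a,b):
    n,l,s,c=cv2.connectedComponentsWithStats(m)
    for i in range(1,n):
        if a<=s[i,4]<=b and 150<c[i,0]<525 and 165<c[i,1]<290: yield c[i],s[i,4],(l==i)
for c,a,m in comps(w,330,800):
    pts=np.argwhere(m)[:,::-1].astype(np.float32); q=cv2.minEnclosingCircle(pts)
    print("candle px",c.round(1),a,"top",ray(f,*c,.142)[:2].round(4),"circ",ray(f,*q[0],.142)[:2].round(4),q[1],"equiv d",round(2*np.sqrt(a/np.pi)/481*1.074*1e3,1))
for c,a,m in comps(rd,150,400):
    pts=np.argwhere(m)[:,::-1].astype(np.float32); q=cv2.boxPoints(cv2.minAreaRect(pts))
    Q=np.array([ray(f,*p,.046)[:2] for p in q]); e=[Q[1]-Q[0],Q[2]-Q[1]]; e=max(e,key=np.linalg.norm); e=e*np.sign(e[0]); e/=np.linalg.norm(e)
    t=ray(f,*c,.046)[:2]; print("offcut px",c.round(1),a,"topstep",t.round(4),"centre",(t+.011*e).round(4),"yaw",np.degrees(np.arctan2(e[1],e[0])).round(1))
E
python3 obj.py
cat > go.py <<'E'
# usage: go.py x y z yawY ; yawY = world heading (deg) of tool y, mod 180
import sys; from h import *
o=get_obs(); M=R.from_rotvec(o["orientation"]).as_matrix(); p=o["tcp_pos"]
print("tcp",p.round(4),"yawY",np.degrees(np.arctan2(M[1,1],M[0,1])).round(1),"j",o["joints"].round(2),"F",o["contact_force"].round(1),"w",round(float(o["grip_width"]),4),"t",round(float(o["clock"]),1))
for a in sys.argv[1:]:
    x,y,z,h=map(float,a.split(",")); t=np.array([x,y,z]); d=M.T@(t-p)/.2
    cur=np.degrees(np.arctan2(M[1,1],M[0,1])); dw=(h-cur+90)%180-90
    print(a,"shift",d.round(4).tolist(),"turn",round(-dw/90,4),"alt",round(-dw/90-2*np.sign(-dw),3))
    c,s=np.cos(np.radians(h if abs((h-cur+180)%360-180)<=90 else h+180)),np.sin(np.radians(h if abs((h-cur+180)%360-180)<=90 else h+180))
    M=np.array([[ -s,c,0],[c,s,0],[0,0,-1.]]) if True else M
    p=t
E
python3 go.py 0.461,0.1265,0.2,-6.25
```

```text
candle px [364.  182.8] 436 top [ 0.6468 -0.1503] circ [ 0.6468 -0.1494] 12.07086181640625 equiv d 52.6
candle px [396.3 182.4] 443 top [ 0.6474 -0.2226] circ [ 0.6478 -0.2214] 12.295002937316895 equiv d 53.0
candle px [401.8 264.5] 454 top [ 0.4648 -0.2326] circ [ 0.465  -0.2315] 12.523563385009766 equiv d 53.7
offcut px [333.7 191.6] 247 topstep [ 0.6327 -0.0831] centre [ 0.6437 -0.0823] yaw 4.4
offcut px [364.3 230.2] 250 topstep [ 0.5385 -0.1569] centre [ 0.5493 -0.1552] yaw 9.0
offcut px [337.4 266.2] 256 topstep [ 0.4517 -0.0911] centre [ 0.4624 -0.0885] yaw 13.7
offcut px [365.3 266. ] 263 topstep [ 0.4519 -0.1585] centre [ 0.4628 -0.1574] yaw 5.8
tcp [ 0.1682 -0.6537  0.2313] yawY -75.6 j [ 1.21  0.48  0.02  1.56 -0.01  1.11 -0.08] F [-0.9 -0.3 -0.2] w 0.0855 t 1.1
0.461,0.1265,0.2,-6.25 shift [2.3898, -3.4133, 0.1566] turn -0.7703 alt 1.23
```

play_rows:
  commands:
    - [[1,0.4,-0.4,0,0],[1,0.8,-0.8,0,0],[1,0.8,-0.8,0,0],[1,0.8,-0.8,0,0],[1,0.8,-0.8,0,0],[1,0.8,-0.8,0,0],[1,0.8,-0.8,0,0]]
  grip_force: 40

```text
clock: 1.73
tcp_pos: [0.2869, -0.4544, 0.2317]
orientation: [-3.114, -0.406, -0.003]
contact_force: [0.6, 0.1, 0.1]
grip_width: 0.0005
gripper_force: 0.0
```

play_rows:
  commands:
    - [[1,1,-0.3,0,0],[1,1,-0.3,0,0],[1,1,-0.3,0,0],[1,1,-0.3,0,0],[1,1,-0.3,0,0],[1,1,-0.3,0,0]]

```text
clock: 2.23
tcp_pos: [0.47, -0.3448, 0.2317]
orientation: [-3.113, -0.411, -0.009]
contact_force: [0.5, -0.0, 0.4]
grip_width: -0.0
gripper_force: 0.0
```

play_rows:
  commands:
    - [[1,0.6,-1,0,0],[1,0.6,-1,0,0],[1,0.6,-1,0,0],[1,0.6,-1,0,0],[1,0.6,-1,0,0],[1,0.6,-1,0,0],[1,0.6,-1,0,0]]

```text
clock: 2.82
tcp_pos: [0.5304, -0.1211, 0.2317]
orientation: [-3.113, -0.408, -0.003]
contact_force: [-0.1, 0.7, 0.0]
grip_width: -0.0002
gripper_force: 0.0
```

play_rows:
  commands:
    - [[1,0,-1,0,-0.77],[1,0,-1,0,-0.77],[1,0,-1,0,-0.77],[1,0,-1,0,-0.77],[1,0,-1,0,-0.77],[1,0,-1,0,-0.77],[1,0,-1,0,-0.77],[1,0,-1,0,-0.77],[1,0,-1,0,-0.77],[1,0,-1,0,-0.77],[1,0,-1,0,-0.77],[1,0,-1,0,-0.77]]

```text
clock: 3.82
tcp_pos: [0.479, 0.065, 0.2313]
orientation: [2.344, 2.091, -0.0]
contact_force: [-1.2, 0.0, 0.7]
grip_width: 0.0001
gripper_force: 0.0
```

```bash
python3 go.py 0.4692,0.1255,0.1,-6.25 0.4692,0.1255,0.083,-6.25
```

```text
tcp [0.479  0.065  0.2313] yawY -6.5 j [ 0.24  0.21 -0.57  1.97  0.13  1.   -0.5 ] F [-1.2  0.   0.7] w 0.0001 t 3.8
0.4692,0.1255,0.1,-6.25 shift [0.2949, -0.0831, 0.6565] turn -0.0031 alt 1.997
0.4692,0.1255,0.083,-6.25 shift [0.0, 0.0, 0.085] turn -0.0 alt -0.0
```

play_rows:
  commands:
    - [[1,0.295,-0.083,0.2,0],[1,0.295,-0.083,0.4,0],[1,0.295,-0.083,0.55,0],[1,0.295,-0.083,0.64,0],[1,0.295,-0.083,0.67,0],[1,0.295,-0.083,0.69,0],[1,0.295,-0.083,0.705,0],[1,0.295,-0.083,0.715,0],[1,0.295,-0.083,0.725,0],[1,0.295,-0.083,0.735,0],[1,0.295,-0.083,0.74,0],[1,0.295,-0.083,0.74,0]]

```text
clock: 4.82
tcp_pos: [0.4689, 0.1267, 0.0837]
orientation: [2.34, 2.096, 0.001]
contact_force: [0.3, 0.7, -0.1]
grip_width: 0.0001
gripper_force: 0.2
```

play_rows:
  commands:
    - [[1,0,0,0.01,0],[1,0,0,0.02,0],[1,0,0,0.02,0]]

```text
clock: 5.07
tcp_pos: [0.4684, 0.1267, 0.079]
orientation: [-2.34, -2.096, 0.0]
contact_force: [-0.3, 0.3, 0.4]
grip_width: -0.0001
gripper_force: 0.2
```

play_rows:
  commands:
    - [[1,0,0,-0.11,0],[1,0.2,0,-0.11,0],[1,0.395,0,-0.11,0],[1,0.395,0,-0.11,0],[1,0.395,0,-0.08,0],[1,0.395,0,-0.05,0],[1,0.395,0,-0.035,0],[1,0.395,0,-0.025,0],[1,0.395,0,-0.015,0],[1,0.395,0,-0.015,0]]

```text
clock: 5.9
tcp_pos: [0.4769, 0.2041, 0.0817]
orientation: [2.341, 2.095, -0.002]
contact_force: [-0.9, -1.1, 0.6]
grip_width: -0.0003
gripper_force: 0.2
```

play_rows:
  commands:
    - [[1,0,0,0.01,0],[1,0,0,0.015,0],[1,0,0,0.015,0]]

```text
clock: 6.15
tcp_pos: [0.4773, 0.2051, 0.0792]
orientation: [2.34, 2.096, 0.0]
contact_force: [0.4, -0.1, 0.6]
grip_width: -0.0002
gripper_force: 0.2
```

play_rows:
  commands:
    - [[1,0,0,-0.11,0],[1,0.2,0,-0.11,0],[1,0.395,0,-0.11,0],[1,0.395,0,-0.11,0],[1,0.395,0,-0.08,0],[1,0.395,0,-0.05,0],[1,0.395,0,-0.035,0],[1,0.395,0,-0.025,0],[1,0.395,0,-0.015,0],[1,0.395,0,-0.015,0]]

```text
clock: 6.98
tcp_pos: [0.4857, 0.2826, 0.0817]
orientation: [2.341, 2.095, -0.002]
contact_force: [-0.7, -1.0, 0.8]
grip_width: 0.0002
gripper_force: 0.2
```

play_rows:
  commands:
    - [[1,0,0,0.01,0],[1,0,0,0.015,0],[1,0,0,0.03,0],[1,0,0,0.03,0]]

```text
clock: 7.32
tcp_pos: [0.4857, 0.2837, 0.0759]
orientation: [-2.34, -2.096, 0.0]
contact_force: [-0.8, 0.0, 0.7]
grip_width: 0.0001
gripper_force: 0.2
```

```bash
python3 - <<'E'
from h import *
g=viewer.grab_frame("scene"); cv2.imwrite("pics/s2.png",cv2.resize(g["pixels"][150:310,330:460],None,fx=3.7,fy=3.7,interpolation=cv2.INTER_CUBIC)[:,:,::-1])
E
python3 go.py 0.5737,0.2731,0.1,-6.25
```

```text
tcp [0.4857 0.2837 0.0761] yawY -6.3 j [-0.23  0.55 -0.53  1.92  0.38  0.77 -1.08] F [-0.2 -0.   0.7] w 0.0003 t 7.4
0.5737,0.2731,0.1,-6.25 shift [-0.0048, 0.443, -0.1198] turn -0.0002 alt 2.0
```

View pics/s2.png

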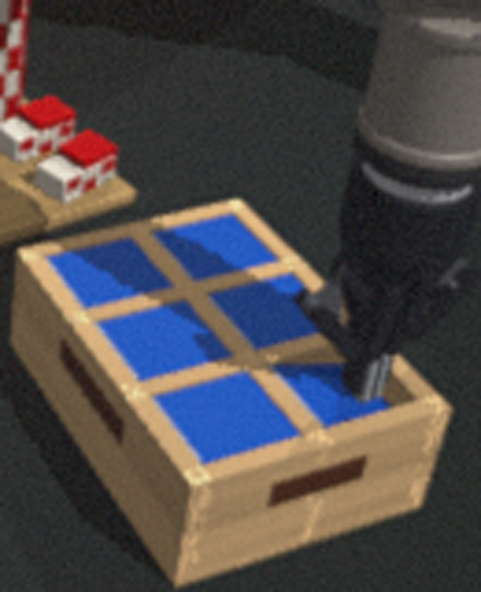

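play_rows:
  commands:
    - [[1,0,0,-0.15,0],[1,0,0.2,-0.15,0],[1,0,0.44,-0.15,0],[1,0,0.44,-0.15,0],[1,0,0.44,-0.1,0],[1,0,0.44,-0.07,0],[1,0,0.44,-0.055,0],[1,0,0.44,-0.045,0],[1,0,0.44,-0.035,0],[1,0,0.44,-0.025,0],[1,0,0.44,-0.025,0]]

```text
clock: 8.28
tcp_pos: [0.5721, 0.2748, 0.0819]
orientation: [-2.338, -2.098, 0.001]
contact_force: [-2.9, -1.4, 5.4]
grip_width: -0.0001
gripper_force: 2.7
```

```bash
python3 go.py 0.59,0.1,0.2,-6.25 0.61,-0.05,0.2,-6.25 0.6468,-0.150,0.2,-6.25 0.6468,-0.150,0.105,-6.25
```

```text
tcp [0.5721 0.2748 0.0819] yawY -6.2 j [-0.18  0.63 -0.51  1.74  0.38  0.87 -0.97] F [-2.9 -1.4  5.4] w -0.0001 t 8.3
0.59,0.1,0.2,-6.25 shift [-0.8595, 0.183, -0.5903] turn 0.0005 alt -2.0
0.61,-0.05,0.2,-6.25 shift [-0.7347, 0.1811, 0.0] turn -0.0 alt -0.0
0.6468,-0.150,0.2,-6.25 shift [-0.477, 0.2373, 0.0] turn -0.0 alt -0.0
0.6468,-0.150,0.105,-6.25 shift [0.0, 0.0, 0.475] turn -0.0 alt -0.0
```

play_rows:
  commands:
    - [[1,0,0,-0.2,0],[1,0,0,-0.4,0],[0,0,0,-0.6,0],[-1,-1,0.2,-0.6,0],[-1,-1,0.2,-0.6,0],[-1,-1,0.2,-0.6,0],[-1,-1,0.2,-0.6,0],[-1,-1,0.2,-0.6,0]]

```text
clock: 8.95
tcp_pos: [0.5909, 0.0684, 0.2016]
orientation: [2.339, 2.095, -0.0]
contact_force: [1.1, 0.0, -0.5]
grip_width: 0.0725
gripper_force: 0.0
```

play_rows:
  commands:
    - [[-1,-1,0.4,0,0],[-1,-1,0.4,0,0],[-1,-1,0.4,0,0],[-1,-1,0.4,0,0],[-1,-1,0.4,0,0],[-1,-1,0.4,0,0],[-1,-1,0.4,0,0],[-1,-1,0.4,0,0]]

```text
clock: 9.62
tcp_pos: [0.6486, -0.1365, 0.2011]
orientation: [-2.34, -2.095, -0.0]
contact_force: [-0.4, 0.5, -0.3]
grip_width: 0.0851
gripper_force: 0.0
```

```bash
python3 go.py 0.6468,-0.150,0.105,-6.25; python3 obj.py
```

```text
tcp [ 0.6486 -0.1365  0.2011] yawY -6.3 j [ 0.44  0.53 -0.46  1.59  0.26  1.09 -0.2 ] F [-0.4  0.5 -0.3] w 0.0851 t 9.6
0.6468,-0.150,0.105,-6.25 shift [-0.0683, -0.0014, 0.4807] turn -0.0008 alt 1.999
offcut px [333.7 191.6] 248 topstep [ 0.6327 -0.0832] centre [ 0.6437 -0.0824] yaw 4.4
offcut px [337.4 266.2] 255 topstep [ 0.4518 -0.0911] centre [ 0.4625 -0.0885] yaw 13.7
```

play_rows:
  commands:
    - [[-1,-0.068,0,0.1,0],[-1,-0.068,0,0.2,0],[-1,-0.068,0,0.3,0],[-1,-0.068,0,0.4,0],[-1,-0.068,0,0.48,0],[-1,-0.068,0,0.48,0],[1,-0.068,0,0.48,0],[1,-0.068,0,0.48,0],[1,-0.068,0,0.48,0],[1,-0.068,0,0.48,0],[1,-0.068,0,0.48,0],[1,-0.068,0,0.48,0]]

```text
clock: 10.67
tcp_pos: [0.6483, -0.1494, 0.1073]
orientation: [2.338, 2.096, 0.003]
contact_force: [-2.0, 1.8, 6.9]
grip_width: 0.0533
gripper_force: 42.0
```

play_rows:
  commands:
    - [[1,0,0,-0.1,0],[1,0,0,-0.3,0],[1,0,0,-0.5,0],[1,0,0,-0.65,0],[1,0,0,-0.65,0],[1,0,0,-0.65,0]]

```text
clock: 11.17
tcp_pos: [0.6485, -0.1501, 0.2379]
orientation: [2.337, 2.094, 0.004]
contact_force: [-0.7, -0.1, -4.2]
grip_width: 0.0533
gripper_force: 43.3
```

```bash
python3 go.py 0.58,0.05,0.235,-6.25 0.52,0.23,0.235,-6.25 0.4983,0.2813,0.235,-6.25 0.4983,0.2813,0.099,-6.25
python3 - <<'E'
from h import *
f=viewer.grab_frame("top"); g=viewer.grab_frame("scene")
cv2.imwrite("pics/g1.png",cv2.resize(g["pixels"][60:260,220:460],None,fx=3,fy=3,interpolation=cv2.INTER_CUBIC)[:,:,::-1])
E
```

```text
tcp [ 0.6485 -0.1501  0.2379] yawY -6.3 j [ 0.46  0.5  -0.47  1.55  0.24  1.15 -0.16] F [-0.7 -0.1 -4.2] w 0.0533 t 11.2
0.58,0.05,0.235,-6.25 shift [0.9571, -0.4502, 0.0119] turn -0.0004 alt 2.0
0.52,0.23,0.235,-6.25 shift [0.862, -0.3962, 0.0] turn -0.0 alt -0.0
0.4983,0.2813,0.235,-6.25 shift [0.2432, -0.1358, 0.0] turn -0.0 alt -0.0
0.4983,0.2813,0.099,-6.25 shift [0.0, 0.0, 0.68] turn -0.0 alt -0.0
```

View pics/g1.png

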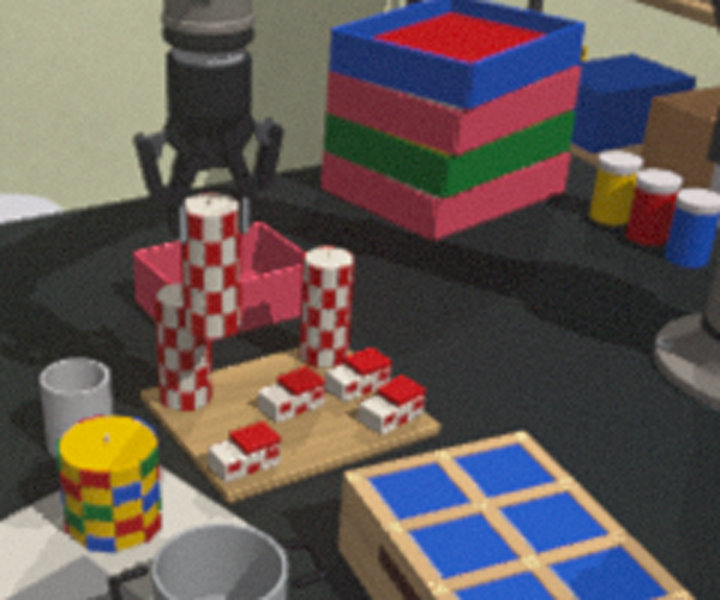

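play_rows:
  commands:
    - [[1,0.15,-0.07,0,0],[1,0.3,-0.14,0,0],[1,0.45,-0.21,0,0],[1,0.6,-0.29,0,0],[1,0.75,-0.36,0,0],[1,0.9,-0.43,0,0],[1,1,-0.48,0,0]]

```text
clock: 11.85
tcp_pos: [0.5712, 0.0627, 0.2334]
orientation: [-2.334, -2.098, 0.004]
contact_force: [-0.8, 0.8, -2.2]
grip_width: 0.0529
gripper_force: 43.2
```

play_rows:
  commands:
    - [[1,0.15,-0.07,0,0],[1,0.3,-0.14,0,0],[1,0.45,-0.21,0,0],[1,0.6,-0.29,0,0],[1,0.75,-0.36,0,0],[1,0.9,-0.43,0,0],[1,1,-0.48,0,0],[1,1,-0.48,0,0],[1,1,-0.48,0,0],[1,1,-0.48,0,0]]

```text
clock: 12.68
tcp_pos: [0.4999, 0.2671, 0.2337]
orientation: [2.34, 2.096, -0.005]
contact_force: [0.6, -0.2, -2.8]
grip_width: 0.0533
gripper_force: 43.2
```

```bash
python3 go.py 0.4983,0.2813,0.190,-6.25 0.4983,0.2813,0.11,-6.25
```

```text
tcp [0.4999 0.2671 0.2337] yawY -6.3 j [-0.1   0.37 -0.63  1.78  0.24  1.08 -0.93] F [ 0.6 -0.2 -2.8] w 0.0533 t 12.7
0.4983,0.2813,0.190,-6.25 shift [0.07, -0.0155, 0.2186] turn -0.0006 alt 1.999
0.4983,0.2813,0.11,-6.25 shift [0.0, 0.0, 0.4] turn -0.0 alt -0.0
```

play_rows:
  commands:
    - [[1,0.07,-0.015,0.05,0],[1,0.07,-0.015,0.1,0],[1,0.07,-0.015,0.15,0],[1,0.07,-0.015,0.2,0],[1,0.07,-0.015,0.23,0],[1,0.07,-0.015,0.26,0],[1,0.07,-0.015,0.29,0],[1,0.07,-0.015,0.32,0],[1,0.07,-0.015,0.35,0],[1,0.07,-0.015,0.38,0],[1,0.07,-0.015,0.38,0]]

```text
clock: 13.6
tcp_pos: [0.4979, 0.2826, 0.1579]
orientation: [-2.339, -2.096, 0.003]
contact_force: [-0.8, 0.1, -2.3]
grip_width: 0.053
gripper_force: 43.2
```

Inside, smooth. Continue down to about 0.108.

play_rows:
  commands:
    - [[1,0,0,0.04,0],[1,0,0,0.08,0],[1,0,0,0.12,0],[1,0,0,0.16,0],[1,0,0,0.19,0],[1,0,0,0.22,0],[1,0,0,0.24,0],[1,0,0,0.25,0],[1,0,0,0.25,0]]

```text
clock: 14.35
tcp_pos: [0.4985, 0.2826, 0.1087]
orientation: [-2.339, -2.096, 0.001]
contact_force: [-2.0, 0.6, -2.7]
grip_width: 0.0526
gripper_force: 43.4
```

play_rows:
  commands:
    - [[1,0,0,0.01,0],[1,0,0,0.02,0],[1,0,0,0.025,0],[1,0,0,0.025,0],[1,0,0,0.025,0]]

```text
clock: 14.77
tcp_pos: [0.4987, 0.2828, 0.1043]
orientation: [-2.34, -2.097, 0.0]
contact_force: [-0.8, 1.0, -3.0]
grip_width: 0.0532
gripper_force: 43.4
```

play_rows:
  commands:
    - [[1,0,0,0.005,0],[1,0,0,0.01,0],[1,0,0,0.015,0],[1,0,0,0.015,0],[1,0,0,0.015,0]]

```text
clock: 15.18
tcp_pos: [0.4989, 0.2828, 0.1013]
orientation: [2.34, 2.097, 0.0]
contact_force: [-1.1, -0.4, -2.4]
grip_width: 0.0533
gripper_force: 43.6
```

play_rows:
  commands:
    - [[1,0,0,0.005,0],[1,0,0,0.01,0],[1,0,0,0.01,0],[1,0,0,0.01,0]]

```text
clock: 15.52
tcp_pos: [0.4989, 0.2835, 0.1012]
orientation: [2.339, 2.096, 0.002]
contact_force: [-4.2, -3.0, 13.9]
grip_width: 0.0533
gripper_force: 45.1
```

play_rows:
  commands:
    - [[0,0,0,-0.01,0],[-0.5,0,0,-0.01,0],[-1,0,0,-0.01,0],[-1,0,0,-0.01,0],[-1,0,0,-0.15,0],[-1,0,0,-0.3,0],[-1,0,0,-0.5,0],[-1,-0.2,0.1,-0.5,0],[-1,-0.4,0.2,-0.5,0],[-1,-0.6,0.3,-0.5,0],[-1,-0.8,0.35,-0.5,0],[-1,-1,0.4,-0.5,0]]

```text
clock: 16.52
tcp_pos: [0.556, 0.0812, 0.1993]
orientation: [2.34, 2.096, 0.001]
contact_force: [1.0, 0.4, -0.1]
grip_width: 0.0857
gripper_force: 0.0
```

play_rows:
  commands:
    - [[-1,-0.2,0.1,0,0],[-1,-0.4,0.2,0,0],[-1,-0.6,0.3,0,0],[-1,-0.8,0.4,0,0],[-1,-1,0.4,0,0],[-1,-1,0.4,0,0]]

```text
clock: 17.02
tcp_pos: [0.6127, -0.1342, 0.1984]
orientation: [2.348, 2.083, -0.006]
contact_force: [-1.5, -1.5, -0.1]
grip_width: 0.0855
gripper_force: 0.0
```

play_rows:
  commands:
    - [[-1,-0.2,0.1,0,0],[-1,-0.4,0.2,0,0],[-1,-0.4,0.2,0,0],[-1,-0.4,0.2,0,0]]

```text
clock: 17.35
tcp_pos: [0.6438, -0.2133, 0.1983]
orientation: [2.346, 2.088, -0.003]
contact_force: [-0.0, 0.5, -0.6]
grip_width: 0.085
gripper_force: 0.0
```

```bash
python3 go.py 0.6476,-0.222,0.105,-6.25
python3 - <<'E'
from h import *
f=viewer.grab_frame("top"); g=viewer.grab_frame("scene")
cv2.imwrite("pics/g2.png",np.hstack([cv2.resize(g["pixels"][130:310,220:460],None,fx=2,fy=2),cv2.resize(f["pixels"][110:290,150:310],None,fx=2,fy=2)])[:,:,::-1])
E
```

```text
tcp [ 0.6438 -0.2133  0.1983] yawY -6.7 j [ 0.54  0.55 -0.46  1.55  0.27  1.1  -0.1 ] F [-0.   0.5 -0.6] w 0.085 t 17.4
0.6476,-0.222,0.105,-6.25 shift [-0.04, 0.0242, 0.4666] turn -0.0046 alt 1.995
```

View pics/g2.png

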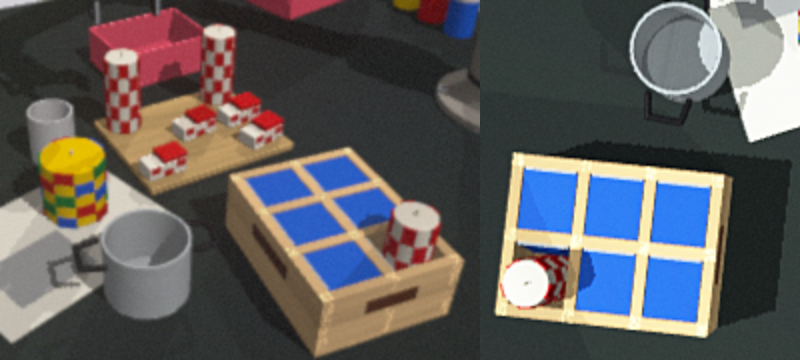

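play_rows:
  commands:
    - [[-1,-0.04,0.024,0.1,0],[-1,-0.04,0.024,0.2,0],[-1,-0.04,0.024,0.3,0],[-1,-0.04,0.024,0.4,0],[-1,-0.04,0.024,0.465,0],[-1,-0.04,0.024,0.465,0],[1,-0.04,0.024,0.465,0],[1,-0.04,0.024,0.465,0],[1,-0.04,0.024,0.465,0],[1,-0.04,0.024,0.465,0],[1,-0.04,0.024,0.465,0],[1,-0.04,0.024,0.465,0]]

```text
clock: 18.45
tcp_pos: [0.649, -0.2167, 0.1082]
orientation: [2.338, 2.095, 0.003]
contact_force: [-0.8, -0.1, 7.0]
grip_width: 0.0535
gripper_force: 42.7
```

play_rows:
  commands:
    - [[1,0,0,-0.1,0],[1,0,0,-0.3,0],[1,0,0,-0.5,0],[1,0,0,-0.65,0],[1,0,0,-0.65,0],[1,0.15,-0.07,-0.65,0],[1,0.3,-0.14,-0.65,0],[1,0.45,-0.21,-0.65,0],[1,0.6,-0.29,-0.65,0],[1,0.75,-0.36,-0.65,0],[1,0.9,-0.43,-0.65,0],[1,1,-0.5,-0.65,0]]

```text
clock: 19.45
tcp_pos: [0.5691, -0.0033, 0.236]
orientation: [-2.336, -2.099, -0.001]
contact_force: [0.0, 0.6, -1.6]
grip_width: 0.0533
gripper_force: 43.2
```

play_rows:
  commands:
    - [[1,0.15,-0.07,0,0],[1,0.3,-0.14,0,0],[1,0.45,-0.21,0,0],[1,0.6,-0.29,0,0],[1,0.75,-0.36,0,0],[1,0.9,-0.43,0,0],[1,1,-0.5,0,0],[1,1,-0.5,0,0],[1,1,-0.5,0,0],[1,1,-0.5,0,0]]

```text
clock: 20.28
tcp_pos: [0.4928, 0.202, 0.2359]
orientation: [2.34, 2.096, -0.001]
contact_force: [1.0, -0.8, -2.6]
grip_width: 0.0528
gripper_force: 43.2
```

```bash
python3 go.py 0.4897,0.2028,0.158,-6.25
```

```text
tcp [0.4928 0.202  0.2359] yawY -6.3 j [ 0.04  0.31 -0.66  1.85  0.22  1.05 -0.81] F [ 1.  -0.8 -2.6] w 0.0528 t 20.3
0.4897,0.2028,0.158,-6.25 shift [0.0029, -0.0158, 0.3896] turn -0.0005 alt 2.0
```

play_rows:
  commands:
    - [[1,0.025,-0.016,0.05,0],[1,0.025,-0.016,0.1,0],[1,0.025,-0.016,0.15,0],[1,0.025,-0.016,0.2,0],[1,0.025,-0.016,0.23,0],[1,0.025,-0.016,0.26,0],[1,0.025,-0.016,0.29,0],[1,0.025,-0.016,0.32,0],[1,0.025,-0.016,0.35,0],[1,0.025,-0.016,0.38,0],[1,0.025,-0.016,0.39,0],[1,0.025,-0.016,0.39,0]]

```text
clock: 21.28
tcp_pos: [0.4895, 0.208, 0.1575]
orientation: [-2.339, -2.096, 0.002]
contact_force: [-0.9, 1.0, -2.6]
grip_width: 0.0526
gripper_force: 43.3
```

```bash
python3 go.py 0.4897,0.2073,0.158,-6.25
python3 - <<'E'
from h import *
g=viewer.grab_frame("scene")
cv2.imwrite("pics/g3.png",cv2.resize(g["pixels"][150:310,320:460],None,fx=3.5,fy=3.5,interpolation=cv2.INTER_CUBIC)[:,:,::-1])
E
```

```text
tcp [0.4895 0.208  0.1575] yawY -6.3 j [-0.01  0.4  -0.63  1.93  0.3   0.9  -0.9 ] F [-0.9  1.  -2.6] w 0.0526 t 21.3
0.4897,0.2073,0.158,-6.25 shift [-0.0033, 0.0015, -0.0025] turn -0.0002 alt 2.0
```

View pics/g3.png

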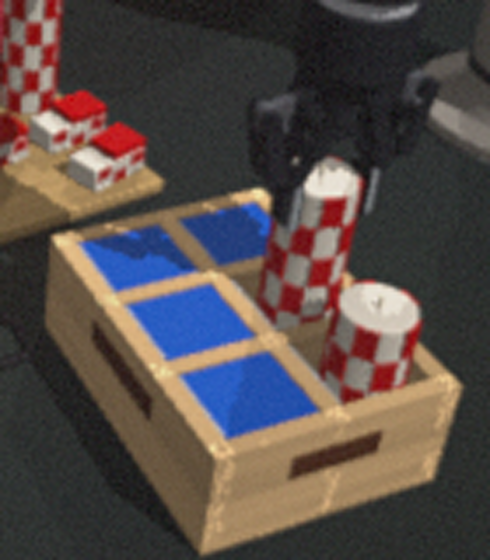

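play_rows:
  commands:
    - [[1,0,0,0.04,0],[1,0,0,0.08,0],[1,0,0,0.12,0],[1,0,0,0.16,0],[1,0,0,0.19,0],[1,0,0,0.22,0],[1,0,0,0.24,0],[1,0,0,0.25,0],[1,0,0,0.26,0],[1,0,0,0.265,0],[1,0,0,0.265,0]]

```text
clock: 22.25
tcp_pos: [0.4902, 0.2082, 0.1053]
orientation: [2.34, 2.097, 0.0]
contact_force: [-0.1, -0.7, -2.6]
grip_width: 0.0529
gripper_force: 43.4
```

play_rows:
  commands:
    - [[1,0,0,0.005,0],[1,0,0,0.01,0],[1,0,0,0.01,0],[1,0,0,0.01,0]]

```text
clock: 22.58
tcp_pos: [0.4902, 0.2082, 0.1034]
orientation: [2.34, 2.097, 0.0]
contact_force: [-0.1, 0.3, -2.4]
grip_width: 0.0531
gripper_force: 43.4
```

play_rows:
  commands:
    - [[1,0,0,0.005,0],[1,0,0,0.01,0],[1,0,0,0.01,0],[1,0,0,0.01,0]]

```text
clock: 22.92
tcp_pos: [0.4904, 0.2085, 0.1022]
orientation: [2.339, 2.096, 0.001]
contact_force: [-2.8, -1.7, 6.7]
grip_width: 0.0529
gripper_force: 44.3
```

play_rows:
  commands:
    - [[1,0,0,0.003,0],[1,0,0,0.005,0],[1,0,0,0.005,0],[1,0,0,0.005,0]]

```text
clock: 23.25
tcp_pos: [0.4904, 0.2087, 0.1022]
orientation: [2.339, 2.096, 0.001]
contact_force: [-4.7, -2.3, 16.7]
grip_width: 0.0532
gripper_force: 45.2
```

play_rows:
  commands:
    - [[0,0,0,-0.01,0],[-0.5,0,0,-0.01,0],[-1,0,0,-0.01,0],[-1,0,0,-0.01,0],[-1,0,0,-0.15,0],[-1,0,0,-0.3,0],[-1,0,0,-0.5,0],[-1,-0.2,0,-0.5,0],[-1,-0.4,0,-0.5,0],[-1,-0.6,0,-0.5,0],[-1,-0.8,0,-0.5,0],[-1,-1,0,-0.5,0]]

```text
clock: 24.25
tcp_pos: [0.4679, 0.0075, 0.2004]
orientation: [2.339, 2.096, 0.001]
contact_force: [1.2, -0.2, 0.5]
grip_width: 0.0859
gripper_force: 0.0
```

play_rows:
  commands:
    - [[-1,-0.2,0.1,0,0],[-1,-0.4,0.1,0,0],[-1,-0.6,0.1,0,0],[-1,-0.8,0.1,0,0],[-1,-1,0.1,0,0],[-1,-1,0.1,0,0]]

```text
clock: 24.75
tcp_pos: [0.4642, -0.2009, 0.1999]
orientation: [2.35, 2.082, -0.005]
contact_force: [-0.2, -0.9, -0.5]
grip_width: 0.0855
gripper_force: 0.0
```

play_rows:
  commands:
    - [[-1,-0.2,0.02,0,0],[-1,-0.2,0.02,0,0],[-1,-0.2,0.02,0,0],[-1,-0.2,0.02,0,0],[-1,-0.2,0.02,0,0]]

```text
clock: 25.17
tcp_pos: [0.4661, -0.2305, 0.2002]
orientation: [-2.338, -2.098, -0.0]
contact_force: [0.8, 0.8, 0.7]
grip_width: 0.0853
gripper_force: 0.0
```

```bash
python3 go.py 0.4649,-0.232,0.105,-6.25; python3 obj.py
```

```text
tcp [ 0.4661 -0.2305  0.2002] yawY -6.2 j [ 0.72  0.29 -0.45  1.93  0.15  0.95  0.09] F [0.8 0.8 0.7] w 0.0853 t 25.2
0.4649,-0.232,0.105,-6.25 shift [-0.0083, -0.0053, 0.476] turn 0.0008 alt -1.999
candle px [172.3 251.3] 428 top [0.4961 0.2792] circ [0.4961 0.2795] 11.943171501159668 equiv d 52.1
candle px [207.7 254.8] 429 top [0.4881 0.1995] circ [0.488  0.1989] 11.897682189941406 equiv d 52.2
offcut px [333.7 191.6] 249 topstep [ 0.6326 -0.0832] centre [ 0.6436 -0.0824] yaw 4.4
offcut px [364.3 230.2] 250 topstep [ 0.5385 -0.1569] centre [ 0.5493 -0.1552] yaw 9.0
offcut px [337.4 266.2] 255 topstep [ 0.4518 -0.0911] centre [ 0.4625 -0.0885] yaw 13.7
offcut px [365.4 266.1] 263 topstep [ 0.4519 -0.1586] centre [ 0.4628 -0.1575] yaw 5.8
```

play_rows:
  commands:
    - [[-1,-0.008,-0.005,0.1,0],[-1,-0.008,-0.005,0.2,0],[-1,-0.008,-0.005,0.3,0],[-1,-0.008,-0.005,0.4,0],[-1,-0.008,-0.005,0.475,0],[-1,-0.008,-0.005,0.475,0],[1,-0.008,-0.005,0.475,0],[1,-0.008,-0.005,0.475,0],[1,-0.008,-0.005,0.475,0],[1,-0.008,-0.005,0.475,0],[1,-0.008,-0.005,0.475,0],[1,-0.008,-0.005,0.475,0]]

```text
clock: 26.22
tcp_pos: [0.4656, -0.2335, 0.1068]
orientation: [2.338, 2.095, 0.001]
contact_force: [-1.7, 1.1, 7.2]
grip_width: 0.0531
gripper_force: 41.7
```

play_rows:
  commands:
    - [[1,0,0,-0.1,0],[1,0,0,-0.3,0],[1,0,0,-0.5,0],[1,0,0,-0.65,0],[1,0,0,-0.65,0],[1,0.15,0,-0.65,0],[1,0.3,0,-0.65,0],[1,0.45,0,-0.65,0],[1,0.6,0,-0.65,0],[1,0.75,0,-0.65,0],[1,0.9,0,-0.65,0],[1,1,0,-0.65,0]]

```text
clock: 27.22
tcp_pos: [0.4861, -0.0313, 0.235]
orientation: [-2.336, -2.099, -0.001]
contact_force: [-0.0, 0.4, -1.9]
grip_width: 0.0534
gripper_force: 43.5
```

play_rows:
  commands:
    - [[1,0.15,-0.05,0,0],[1,0.3,-0.1,0,0],[1,0.45,-0.11,0,0],[1,0.6,-0.11,0,0],[1,0.7,-0.11,0,0],[1,0.77,-0.11,0,0],[1,0.77,-0.11,0,0],[1,0.77,-0.11,0,0],[1,0.77,-0.11,0,0]]

```text
clock: 27.97
tcp_pos: [0.4812, 0.1198, 0.2348]
orientation: [2.34, 2.095, -0.002]
contact_force: [0.3, -0.4, -1.6]
grip_width: 0.0533
gripper_force: 43.5
```

```bash
python3 go.py 0.4811,0.1242,0.158,-6.25
```

```text
tcp [0.4812 0.1198 0.2348] yawY -6.3 j [ 0.22  0.25 -0.68  1.93  0.18  1.02 -0.65] F [ 0.3 -0.4 -1.6] w 0.0533 t 28.0
0.4811,0.1242,0.158,-6.25 shift [0.0225, -0.0026, 0.3838] turn -0.0008 alt 1.999
```

play_rows:
  commands:
    - [[1,0.017,-0.003,0.05,0],[1,0.017,-0.003,0.1,0],[1,0.017,-0.003,0.15,0],[1,0.017,-0.003,0.2,0],[1,0.017,-0.003,0.23,0],[1,0.017,-0.003,0.26,0],[1,0.017,-0.003,0.29,0],[1,0.017,-0.003,0.32,0],[1,0.017,-0.003,0.35,0],[1,0.017,-0.003,0.385,0],[1,0.017,-0.003,0.385,0]]

```text
clock: 28.88
tcp_pos: [0.4804, 0.1242, 0.1569]
orientation: [-2.339, -2.096, 0.003]
contact_force: [-1.0, 0.0, -2.7]
grip_width: 0.0532
gripper_force: 43.5
```

play_rows:
  commands:
    - [[1,0,0,0.04,0],[1,0,0,0.08,0],[1,0,0,0.12,0],[1,0,0,0.16,0],[1,0,0,0.19,0],[1,0,0,0.22,0],[1,0,0,0.24,0],[1,0,0,0.25,0],[1,0,0,0.26,0],[1,0,0,0.27,0],[1,0,0,0.27,0]]

```text
clock: 29.8
tcp_pos: [0.4813, 0.1244, 0.1041]
orientation: [-2.34, -2.096, 0.0]
contact_force: [-1.0, 0.9, -3.7]
grip_width: 0.0531
gripper_force: 43.7
```

play_rows:
  commands:
    - [[1,0,0,0.005,0],[1,0,0,0.01,0],[1,0,0,0.01,0],[1,0,0,0.01,0]]

```text
clock: 30.13
tcp_pos: [0.4814, 0.1244, 0.1023]
orientation: [2.34, 2.096, 0.0]
contact_force: [-0.4, 0.2, -3.4]
grip_width: 0.053
gripper_force: 43.7
```

play_rows:
  commands:
    - [[1,0,0,0.005,0],[1,0,0,0.01,0],[1,0,0,0.01,0],[1,0,0,0.01,0]]

```text
clock: 30.47
tcp_pos: [0.4815, 0.1246, 0.1008]
orientation: [2.339, 2.096, 0.001]
contact_force: [-2.6, 0.1, 5.9]
grip_width: 0.0533
gripper_force: 44.3
```

play_rows:
  commands:
    - [[1,0,0,0.003,0],[1,0,0,0.005,0],[1,0,0,0.005,0],[1,0,0,0.005,0]]

```text
clock: 30.8
tcp_pos: [0.4816, 0.1248, 0.1007]
orientation: [2.339, 2.096, 0.001]
contact_force: [-6.1, -2.0, 16.3]
grip_width: 0.0532
gripper_force: 45.6
```

play_rows:
  commands:
    - [[0,0,0,-0.01,0],[-0.5,0,0,-0.01,0],[-1,0,0,-0.01,0],[-1,0,0,-0.01,0],[-1,0,0,-0.15,0],[-1,0,0,-0.3,0],[-1,0,0,-0.5,0],[-1,-0.2,0,-0.5,0],[-1,-0.4,0,-0.5,0],[-1,-0.6,0,-0.5,0],[-1,-0.8,0,-0.5,0],[-1,-1,0,-0.5,0]]

```text
clock: 31.8
tcp_pos: [0.4591, -0.0763, 0.1995]
orientation: [2.339, 2.096, 0.001]
contact_force: [0.9, -0.4, -0.4]
grip_width: 0.0858
gripper_force: 0.0
```

play_rows:
  commands:
    - [[-0.3,-0.07,0,0,0.78],[-0.3,-0.07,0,0,0.78],[-0.3,-0.07,0,0,0.78],[-0.3,-0.07,0,0.1,0.78],[-0.3,-0.07,0,0.2,0.78],[-0.3,-0.07,0,0.3,0.78],[-0.3,-0.07,0,0.4,0.78],[-0.3,-0.07,0,0.5,0.78],[-0.3,-0.07,0,0.5,0.78],[-0.3,-0.07,0,0.5,0.78],[-0.3,-0.07,0,0.5,0.78],[-0.3,-0.07,0,0.5,0.78]]

```text
clock: 32.8
tcp_pos: [0.4582, -0.0882, 0.0993]
orientation: [3.119, 0.375, 0.0]
contact_force: [0.8, -0.2, 0.4]
grip_width: 0.0556
gripper_force: 0.0
```

```bash
python3 go.py 0.457,-0.0898,0.018,-76.3
python3 - <<'E'
from h import *
f=viewer.grab_frame("top"); im=f["pixels"]; hsv=cv2.cvtColor(im,cv2.COLOR_RGB2HSV)
m=((hsv[...,0]>160)&(hsv[...,0]<176)&(hsv[...,1]>90)).astype(np.uint8); m[:190]=0;m[300:]=0;m[:,:420]=0
q=cv2.minAreaRect(np.argwhere(m)[:,::-1].astype(np.float32)); print(q,[ray(f,*p,.07)[:2].round(3).tolist() for p in cv2.boxPoints(q)])
g=viewer.grab_frame("scene")
cv2.imwrite("pics/g4.png",np.hstack([cv2.resize(g["pixels"][130:310,220:460],None,fx=2,fy=2),cv2.resize(f["pixels"][160:290,150:310],None,fx=2,fy=2.77)])[:,:,::-1])
E
```

```text
tcp [ 0.4582 -0.0882  0.0993] yawY -76.3 j [ 0.33  0.35 -0.32  2.14  0.17  0.68 -1.44] F [ 0.8 -0.2  0.4] w 0.0556 t 32.8
0.457,-0.0898,0.018,-76.3 shift [-0.0077, 0.0062, 0.4064] turn 0.0002 alt -2.0
((472.9522705078125, 244.90382385253906), (81.22052764892578, 65.94929504394531), 85.42607879638672) [[0.593, -0.328], [0.605, -0.483], [0.414, -0.495], [0.402, -0.34]]
```

View pics/g4.png

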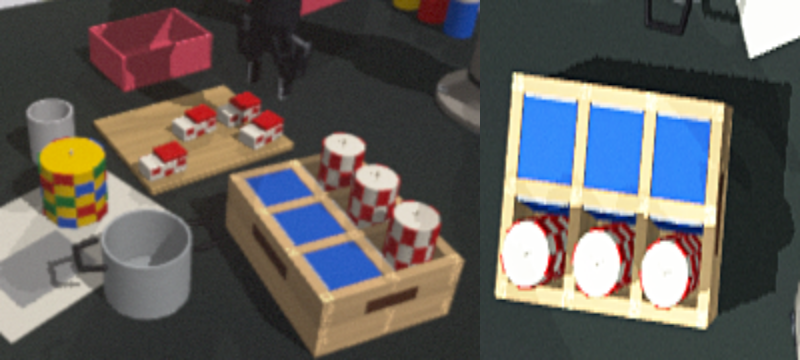

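play_rows:
  commands:
    - [[-0.3,-0.008,0.006,0.1,0],[-0.3,-0.008,0.006,0.2,0],[-0.3,-0.008,0.006,0.3,0],[-0.3,-0.008,0.006,0.37,0],[-0.3,-0.008,0.006,0.405,0],[-0.3,-0.008,0.006,0.405,0],[1,-0.008,0.006,0.405,0],[1,-0.008,0.006,0.405,0],[1,-0.008,0.006,0.405,0],[1,-0.008,0.006,0.405,0]]

```text
clock: 33.73
tcp_pos: [0.4574, -0.09, 0.0192]
orientation: [3.119, 0.37, 0.003]
contact_force: [0.6, -0.5, 4.7]
grip_width: 0.0351
gripper_force: 40.8
```

play_rows:
  commands:
    - [[1,0,0,-0.2,0],[1,0,0,-0.4,0],[1,0,0,-0.6,0],[1,0,0,-0.6,0],[1,0,0,-0.6,0]]

```text
clock: 34.15
tcp_pos: [0.4585, -0.0903, 0.141]
orientation: [3.118, 0.369, 0.009]
contact_force: [-0.5, 0.9, -0.9]
grip_width: 0.0355
gripper_force: 40.5
```

```bash
python3 go.py 0.455,-0.25,0.138,-76.3 0.453,-0.396,0.138,-86.4 0.453,-0.396,0.033,-86.4
```

```text
tcp [ 0.4585 -0.0903  0.141 ] yawY -76.5 j [ 0.36  0.28 -0.35  2.11  0.14  0.77 -1.41] F [-0.5  0.9 -0.9] w 0.0355 t 34.1
0.455,-0.25,0.138,-76.3 shift [-0.2036, 0.7723, 0.0162] turn -0.0022 alt 1.998
0.453,-0.396,0.138,-86.4 shift [-0.1826, 0.7069, 0.0] turn 0.1122 alt -1.888
0.453,-0.396,0.033,-86.4 shift [0.0, 0.0, 0.525] turn -0.0 alt -0.0
```

play_rows:
  commands:
    - [[1,-0.05,0.2,0,0],[1,-0.1,0.4,0,0],[1,-0.15,0.6,0,0],[1,-0.2,0.77,0,0],[1,-0.2,0.77,0,0],[1,-0.2,0.77,0,0]]

```text
clock: 34.65
tcp_pos: [0.4521, -0.251, 0.1368]
orientation: [-3.12, -0.362, 0.004]
contact_force: [-0.4, 0.1, -0.2]
grip_width: 0.0355
gripper_force: 40.5
```

play_rows:
  commands:
    - [[1,-0.05,0.2,0,0.11],[1,-0.1,0.4,0,0.11],[1,-0.15,0.6,0,0.11],[1,-0.18,0.71,0,0.11],[1,-0.18,0.71,0.1,0.11],[1,-0.18,0.71,0.3,0.11],[1,-0.18,0.71,0.45,0.11],[1,-0.18,0.71,0.52,0.11],[1,-0.18,0.71,0.52,0.11],[0,-0.18,0.71,0.52,0.11],[0,-0.18,0.71,0.52,0.11],[0,-0.18,0.71,0.52,0.11]]

```text
clock: 35.65
tcp_pos: [0.4524, -0.3943, 0.0342]
orientation: [-3.139, -0.101, 0.0]
contact_force: [0.0, 0.5, -1.4]
grip_width: 0.0428
gripper_force: 0.1
```

play_rows:
  commands:
    - [[0,0,0,-0.2,0],[0,0,0,-0.4,0],[-0.3,0,0,-0.55,0],[-0.3,0,0,-0.55,0]]

```text
clock: 35.98
tcp_pos: [0.4558, -0.3974, 0.1515]
orientation: [3.133, 0.1, 0.015]
contact_force: [1.3, -0.6, -0.4]
grip_width: 0.0555
gripper_force: 0.0
```

```bash
python3 obj.py; python3 go.py 0.457,-0.158,0.145,-84.2 0.457,-0.158,0.018,-84.2
```

```text
candle px [172.2 251.3] 422 top [0.496  0.2793] circ [0.4963 0.2798] 11.90286922454834 equiv d 51.8
candle px [207.7 254.7] 430 top [0.4882 0.1996] circ [0.4881 0.1992] 11.905509948730469 equiv d 52.2
candle px [241.8 258.6] 439 top [0.4793 0.1232] circ [0.4795 0.1233] 11.959168434143066 equiv d 52.8
offcut px [333.7 191.6] 249 topstep [ 0.6326 -0.0832] centre [ 0.6436 -0.0824] yaw 4.4
offcut px [364.4 230.1] 254 topstep [ 0.5387 -0.1571] centre [ 0.5496 -0.1553] yaw 9.0
offcut px [463.6 263.2] 334 topstep [ 0.4579 -0.3952] centre [ 0.4654 -0.4033] yaw -47.5
offcut px [365.4 266.1] 263 topstep [ 0.4518 -0.1586] centre [ 0.4627 -0.1575] yaw 5.8
tcp [ 0.4545 -0.3964  0.1486] yawY -86.3 j [ 0.75  0.45 -0.18  1.81  0.1   0.88 -0.98] F [ 0.3  0.2 -0.9] w 0.0554 t 36.0
0.457,-0.158,0.145,-84.2 shift [0.0883, -1.1891, 0.0123] turn -0.0239 alt 1.976
0.457,-0.158,0.018,-84.2 shift [0.0, 0.0, 0.635] turn -0.0 alt -0.0
```

play_rows:
  commands:
    - [[-0.3,0.02,-0.2,0,0],[-0.3,0.04,-0.4,0,0],[-0.3,0.06,-0.6,0,0],[-0.3,0.09,-0.8,0,-0.024],[-0.3,0.09,-1,0,-0.024],[-0.3,0.09,-1,0,-0.024],[-0.3,0.09,-1,0,-0.024]]

```text
clock: 36.62
tcp_pos: [0.4569, -0.1916, 0.1437]
orientation: [-3.136, -0.167, 0.002]
contact_force: [0.7, -1.8, 0.3]
grip_width: 0.0556
gripper_force: 0.0
```

play_rows:
  commands:
    - [[-0.3,0,-0.19,0,0],[-0.3,0,-0.19,0.2,0],[-0.3,0,-0.19,0.3,0],[-0.3,0,-0.19,0.3,0],[-0.3,0,-0.19,0.3,0]]

```text
clock: 37.03
tcp_pos: [0.4525, -0.1577, 0.0834]
orientation: [-3.137, -0.156, 0.005]
contact_force: [-0.3, 0.3, 0.1]
grip_width: 0.0556
gripper_force: 0.0
```

```bash
python3 go.py 0.457,-0.158,0.018,-84.2
```

```text
tcp [ 0.4525 -0.1577  0.0834] yawY -84.3 j [ 0.43  0.39 -0.26  2.12  0.16  0.65 -1.42] F [-0.3  0.3  0.1] w 0.0556 t 37.0
0.457,-0.158,0.018,-84.2 shift [0.0234, 0.0042, 0.3271] turn -0.0011 alt 1.999
```

play_rows:
  commands:
    - [[-0.3,0.023,0.004,0.1,0],[-0.3,0.023,0.004,0.2,0],[-0.3,0.023,0.004,0.29,0],[-0.3,0.023,0.004,0.325,0],[-0.3,0.023,0.004,0.325,0],[1,0.023,0.004,0.325,0],[1,0.023,0.004,0.325,0],[1,0.023,0.004,0.325,0],[1,0.023,0.004,0.325,0]]

```text
clock: 37.78
tcp_pos: [0.4593, -0.1578, 0.0207]
orientation: [3.137, 0.158, 0.004]
contact_force: [-0.7, -0.3, 8.0]
grip_width: 0.0354
gripper_force: 41.3
```

play_rows:
  commands:
    - [[1,0,0,-0.2,0],[1,0,0,-0.4,0],[1,0,0,-0.6,0],[1,0,0,-0.6,0],[1,0.08,0.3,-0.6,0],[1,0.16,0.6,-0.6,0],[1,0.25,0.8,-0.6,0],[1,0.25,0.9,-0.6,0],[1,0.25,0.9,-0.6,0],[1,0.25,0.9,-0.6,0]]

```text
clock: 38.62
tcp_pos: [0.5262, -0.3377, 0.1396]
orientation: [3.135, 0.148, 0.002]
contact_force: [-0.3, -1.2, -1.4]
grip_width: 0.0353
gripper_force: 40.5
```

```bash
python3 go.py 0.545,-0.396,0.138,-86.4 0.545,-0.396,0.033,-86.4
```

```text
tcp [ 0.5262 -0.3377  0.1396] yawY -84.6 j [ 0.63  0.5  -0.21  1.75  0.13  0.9  -1.12] F [-0.3 -1.2 -1.4] w 0.0353 t 38.6
0.545,-0.396,0.138,-86.4 shift [0.0664, 0.2992, 0.0093] turn 0.02 alt -1.98
0.545,-0.396,0.033,-86.4 shift [0.0, 0.0, 0.525] turn -0.0 alt -0.0
```

play_rows:
  commands:
    - [[1,0.066,0.15,0,0.02],[1,0.066,0.3,0,0.02],[1,0.066,0.3,0.1,0.02],[1,0.066,0.3,0.3,0.02],[1,0.066,0.3,0.45,0.02],[1,0.066,0.3,0.53,0.02],[1,0.066,0.3,0.53,0.02],[0,0.066,0.3,0.53,0.02],[0,0.066,0.3,0.53,0.02],[0,0.066,0.3,0.53,0.02]]

```text
clock: 39.45
tcp_pos: [0.5458, -0.3895, 0.0343]
orientation: [3.139, 0.11, 0.002]
contact_force: [0.1, -0.2, 0.0]
grip_width: 0.0427
gripper_force: 0.0
```

play_rows:
  commands:
    - [[0,0,0,-0.2,0],[0,0,0,-0.4,0],[-0.3,0,0,-0.55,0],[-0.3,0,-0.2,-0.55,0],[-0.3,0.02,-0.4,-0.55,0],[-0.3,0.04,-0.6,-0.55,0],[-0.3,0.06,-0.8,-0.55,0],[-0.3,0.07,-1,-0.55,-0.06],[-0.3,0.07,-1,-0.55,-0.06],[-0.3,0.07,-1,-0.55,-0.06]]

```text
clock: 40.28
tcp_pos: [0.546, -0.1857, 0.1445]
orientation: [-3.13, -0.266, -0.003]
contact_force: [-0.5, -0.9, 0.3]
grip_width: 0.0558
gripper_force: 0.0
```

play_rows:
  commands:
    - [[-0.3,0,-0.2,0,0],[-0.3,0,-0.2,0.2,0],[-0.3,0,-0.2,0.3,0],[-0.3,0,-0.2,0.3,0],[-0.3,0,-0.2,0.3,0]]

```text
clock: 40.7
tcp_pos: [0.5382, -0.1509, 0.0831]
orientation: [3.131, 0.254, -0.003]
contact_force: [1.2, 0.6, 0.4]
grip_width: 0.0557
gripper_force: 0.0
```

```bash
python3 obj.py|grep off; python3 go.py 0.544,-0.156,0.018,-81
```

```text
offcut px [333.6 191.6] 245 topstep [ 0.6326 -0.0831] centre [ 0.6436 -0.0822] yaw 4.4
tcp [ 0.5393 -0.1511  0.0842] yawY -80.7 j [ 0.37  0.49 -0.26  1.94  0.18  0.73 -1.41] F [-0.6  0.6  1. ] w 0.0557 t 40.8
0.544,-0.156,0.018,-81 shift [0.0189, 0.0278, 0.3311] turn 0.003 alt -1.997
```

play_rows:
  commands:
    - [[-0.3,0.019,0.028,0.1,0],[-0.3,0.019,0.028,0.2,0],[-0.3,0.019,0.028,0.29,0],[-0.3,0.019,0.028,0.33,0],[-0.3,0.019,0.028,0.33,0],[1,0.019,0.028,0.33,0],[1,0.019,0.028,0.33,0],[1,0.019,0.028,0.33,0],[1,0.019,0.028,0.33,0]]

```text
clock: 41.5
tcp_pos: [0.5448, -0.155, 0.019]
orientation: [3.13, 0.256, 0.005]
contact_force: [-0.7, -0.6, 7.0]
grip_width: 0.0351
gripper_force: 41.7
```

play_rows:
  commands:
    - [[1,0,0,-0.2,0],[1,0,0,-0.4,0],[1,0,0,-0.6,0],[1,0,0,-0.6,0],[1,-0.1,0.2,-0.6,0],[1,-0.2,0.4,-0.6,0],[1,-0.3,0.6,-0.6,0],[1,-0.4,0.8,-0.6,0],[1,-0.5,1,-0.6,0],[1,-0.5,1,-0.6,0],[1,-0.5,1,-0.6,0]]

```text
clock: 42.42
tcp_pos: [0.4742, -0.3744, 0.1375]
orientation: [3.129, 0.243, -0.002]
contact_force: [0.3, -0.3, -1.1]
grip_width: 0.0353
gripper_force: 40.8
```

```bash
python3 go.py 0.458,-0.442,0.138,-86.4 0.458,-0.442,0.048,-86.4
```

```text
tcp [ 0.4742 -0.3744  0.1375] yawY -81.1 j [ 0.73  0.47 -0.22  1.8   0.13  0.88 -0.97] F [ 0.3 -0.3 -1.1] w 0.0353 t 42.4
0.458,-0.442,0.138,-86.4 shift [-0.1322, 0.3214, -0.0014] turn 0.0588 alt -1.941
0.458,-0.442,0.048,-86.4 shift [0.0, 0.0, 0.45] turn -0.0 alt -0.0
```

play_rows:
  commands:
    - [[1,-0.1,0.15,0,0.03],[1,-0.13,0.32,0,0.06],[1,-0.13,0.32,0.1,0.06],[1,-0.13,0.32,0.25,0.06],[1,-0.13,0.32,0.38,0.06],[1,-0.13,0.32,0.44,0.06],[1,-0.13,0.32,0.44,0.06],[0,-0.13,0.32,0.44,0.06],[0,-0.13,0.32,0.44,0.06],[0,-0.13,0.32,0.44,0.06]]

```text
clock: 43.25
tcp_pos: [0.4635, -0.4363, 0.0514]
orientation: [3.137, 0.11, 0.004]
contact_force: [-0.6, -0.0, -0.1]
grip_width: 0.043
gripper_force: 0.0
```

play_rows:
  commands:
    - [[0,0,0,-0.2,0],[0,0,0,-0.4,0],[-0.3,0,0,-0.5,0],[-0.3,0.1,-0.2,-0.5,0],[-0.3,0.2,-0.4,-0.5,0],[-0.3,0.3,-0.6,-0.5,0],[-0.3,0.4,-0.8,-0.5,0],[-0.3,0.5,-1,-0.5,0],[-0.3,0.5,-1,-0.5,0]]

```text
clock: 44.0
tcp_pos: [0.5516, -0.2215, 0.1514]
orientation: [-3.137, -0.122, -0.007]
contact_force: [0.1, -0.0, -0.2]
grip_width: 0.0556
gripper_force: 0.0
```

play_rows:
  commands:
    - [[-0.3,0.15,-0.2,0,0],[-0.3,0.3,-0.4,0,0],[-0.3,0.45,-0.6,0,0],[-0.3,0.5,-0.73,0,0],[-0.3,0.5,-0.73,0.1,0],[-0.3,0.5,-0.73,0.3,0],[-0.3,0.5,-0.73,0.3,0],[-0.3,0.5,-0.73,0.3,0]]

```text
clock: 44.67
tcp_pos: [0.6363, -0.0768, 0.0887]
orientation: [3.139, 0.109, -0.005]
contact_force: [-0.2, -0.5, 0.6]
grip_width: 0.0558
gripper_force: 0.0
```

```bash
python3 go.py 0.638,-0.0828,0.018,-85.6
python3 - <<'E'
from h import *
f=viewer.grab_frame("top"); 
cv2.imwrite("pics/g5.png",cv2.resize(f["pixels"][160:300,300:520],None,fx=3,fy=3,interpolation=cv2.INTER_CUBIC)[:,:,::-1])
E
```

```text
tcp [ 0.6363 -0.0768  0.0887] yawY -86.0 j [ 0.2   0.59 -0.25  1.74  0.19  0.84 -1.63] F [-0.2 -0.5  0.6] w 0.0558 t 44.7
0.638,-0.0828,0.018,-85.6 shift [0.0076, 0.0303, 0.3535] turn -0.0047 alt 1.995
```

View pics/g5.png

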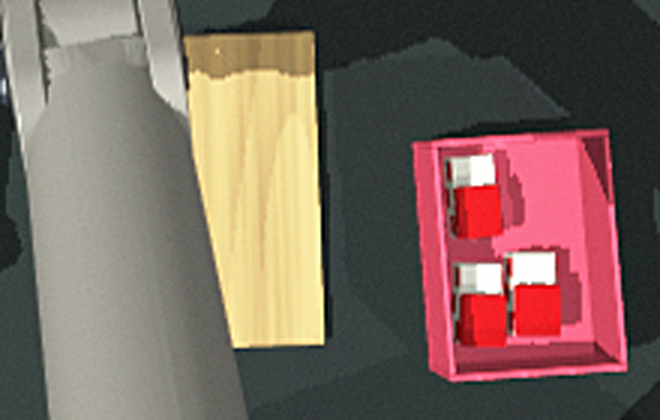

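play_rows:
  commands:
    - [[-0.3,0.008,0.03,0.1,0],[-0.3,0.008,0.03,0.2,0],[-0.3,0.008,0.03,0.31,0],[-0.3,0.008,0.03,0.352,0],[-0.3,0.008,0.03,0.352,0],[1,0.008,0.03,0.352,0],[1,0.008,0.03,0.352,0],[1,0.008,0.03,0.352,0],[1,0.008,0.03,0.352,0]]

```text
clock: 45.47
tcp_pos: [0.6414, -0.0827, 0.0213]
orientation: [3.139, 0.109, 0.006]
contact_force: [-1.4, -0.2, 6.9]
grip_width: 0.0354
gripper_force: 42.5
```

play_rows:
  commands:
    - [[1,0,0,-0.2,0],[1,0,0,-0.4,0],[1,0,0,-0.6,0],[1,0,0,-0.6,0],[1,-0.1,0.2,-0.6,0],[1,-0.2,0.4,-0.6,0],[1,-0.3,0.6,-0.6,0],[1,-0.3,0.8,-0.6,0],[1,-0.3,1,-0.6,0],[1,-0.3,1,-0.6,0]]

```text
clock: 46.3
tcp_pos: [0.5915, -0.2973, 0.1398]
orientation: [3.133, 0.092, 0.001]
contact_force: [-0.3, -1.2, -0.1]
grip_width: 0.0348
gripper_force: 41.6
```

play_rows:
  commands:
    - [[1,-0.1,0.2,0,0],[1,-0.2,0.4,0,0],[1,-0.28,0.6,0,0],[1,-0.28,0.75,0,0],[1,-0.28,0.75,0,0],[1,-0.28,0.75,0,0]]

```text
clock: 46.8
tcp_pos: [0.5468, -0.443, 0.1391]
orientation: [3.138, 0.101, 0.0]
contact_force: [0.1, 0.1, -0.3]
grip_width: 0.0353
gripper_force: 41.6
```

```bash
python3 go.py 0.548,-0.445,0.048,-86.4
```

```text
tcp [ 0.5468 -0.443   0.1391] yawY -86.3 j [ 0.72  0.62 -0.2   1.55  0.14  0.99 -1.02] F [ 0.1  0.1 -0.3] w 0.0353 t 46.8
0.548,-0.445,0.048,-86.4 shift [0.0053, 0.0094, 0.4556] turn 0.0008 alt -1.999
```

play_rows:
  commands:
    - [[1,0.005,0.01,0.15,0],[1,0.005,0.01,0.3,0],[1,0.005,0.01,0.4,0],[1,0.005,0.01,0.45,0],[1,0.005,0.01,0.45,0],[0,0.005,0.01,0.45,0],[0,0.005,0.01,0.45,0],[0,0.005,0.01,0.45,0]]

```text
clock: 47.47
tcp_pos: [0.5508, -0.4421, 0.0511]
orientation: [3.138, 0.109, 0.005]
contact_force: [-1.3, -0.0, -0.5]
grip_width: 0.0426
gripper_force: 0.0
```

play_rows:
  commands:
    - [[0,0,0,-0.2,0],[0,0,0,-0.4,0],[0,0,0,-0.6,0],[0,0,0,-0.8,0],[0,-0.2,0.2,-0.9,0],[0,-0.5,0.5,-0.9,0],[0,-0.7,0.8,-0.9,0],[0,-0.7,0.8,-0.9,0],[0,-0.7,0.8,-0.9,0],[0,-0.7,0.8,-0.9,0]]

```text
clock: 48.3
tcp_pos: [0.4124, -0.6194, 0.2308]
orientation: [3.133, 0.091, -0.005]
contact_force: [-2.1, -0.6, 0.0]
grip_width: 0.0425
gripper_force: 0.0
```

```bash
python3 go.py; python3 obj.py
python3 - <<'E'
from h import *
f=viewer.grab_frame("top"); g=viewer.grab_frame("scene")
cv2.imwrite("pics/g6.png",np.vstack([cv2.resize(f["pixels"][90:300,140:520],None,fx=1.5,fy=1.5),cv2.resize(g["pixels"][120:300,220:460],(570,270))])[:,:,::-1])
E
```

```text
tcp [ 0.4124 -0.6194  0.2308] yawY -86.7 j [ 0.99  0.6  -0.16  1.36  0.1   1.19 -0.69] F [-2.1 -0.6  0. ] w 0.0425 t 48.3
candle px [172.2 251.4] 422 top [0.496  0.2794] circ [0.4958 0.2797] 11.804459571838379 equiv d 51.8
candle px [207.8 254.7] 423 top [0.4881 0.1994] circ [0.4883 0.1997] 11.639030456542969 equiv d 51.8
candle px [241.8 258.6] 438 top [0.4793 0.1232] circ [0.4795 0.1233] 11.959168434143066 equiv d 52.7
```

View pics/g6.png

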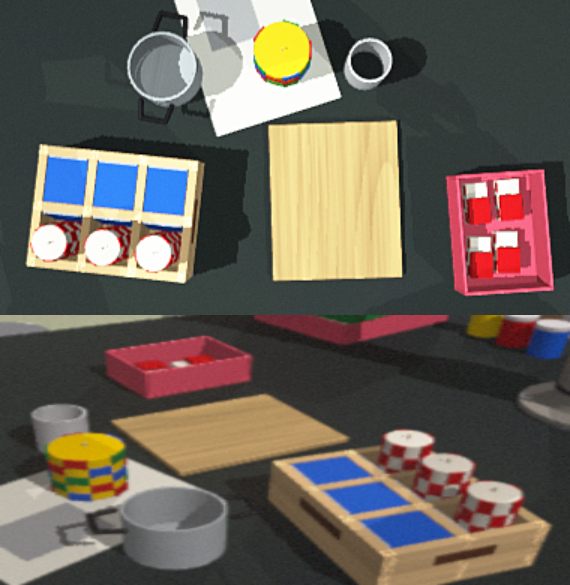

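The picture shows the three candles upright in the -x row of cells, all four blocks in the tub, an empty board and the bystanders where they were, so I'm handing in.

```bash
python3 -c "from h import *; print(r.hand_in())"
```

```text
the job is handed in; nothing more can be done
None
```

Job handed in after about 48 s of robot time: all three tall candles stand upright on the floors of the empty cells 0, 1 and 2, all four wax blocks are in the pink tub, and the big candle, pot and mould tube were left in place.

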